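Pack the meter, close the case and pin its padlock eye

ROBOT

A 7-joint arm with a two-finger parallel gripper is mounted at the origin on the work surface. World frame = base frame: x ahead of the robot, y to its left, z up, the work surface at z = 0. Lengths are in m, angles in rad, forces in N, time in s.
With the tool pointing down it reaches from about 0.35 to 0.775 m from the base axis. Payload 3.1 kg.
Tool frame: the origin (TCP) lies at the very end of the fingers, on their centre line; the grasp point (between the pads) lies 19 mm behind it; z points along the fingers, y is the line along which they close (so a half turn about z gives the same grasp; the last joint's range is limited). The gripper opens to 85 mm and grips with 20 to 120 N. Pads are 22 mm wide; open, the fingers measure 114 mm over their backs; the gripper's body (76 mm by 85 mm) begins 54 mm behind the grasp point. The pads swing forward as they close: fully open they stand 13 mm farther back than shut.
Start: joints at [1.08, 0.311, 0.014, 1.512, -0.004, 1.319, -0.027], TCP at [0.239, -0.496, 0.231] pointing down, gripper open.
Joint ranges: [-2.7, 2.7], [-0.3, 1.91], [-1.27, 1.3], [0.12, 2.57], [-1.44, 4.58], [0.2, 2.03], [-3.05, 3.05]. Speed limits (rad/s): [2.79, 2.79, 3.14, 3.14, 3.14, 3.14, 3.14].

INTERFACE

Orientations are given as a rotation vector (axis times angle).
In Python, from plant import env gives the robot as it stands. The module is installed in compiled form; this text tells all that it offers.
- The arm moves only by the tool apply_moves, never from a script. Its argument "series" is a list of rows, each a list of 7 numbers: the shift along the tool's x, y, z in m, then the turn, a rotation vector about the tool's x, y, z in degrees, then the closure, from -1 (fully open) to 1 (shut). In form: [[tx, ty, tz, ax, ay, az, gripper], ...]. A call has 1 to 5 rows; each row is the pose to reach, as a shift and turn from the pose commanded when the call began, along the tool's axes at that moment; what a row does not reach only later rows make up. A row lasts 1/10 s, in which the tool goes at most 50 mm and 8.59 degrees, less where a joint would pass 70% of its speed; a pose out of reach is approached as far as the arm can. A call with a gripper value outside its range is refused whole. The fingers move at their own pace and stop on an object; "newtons" is the grip in N (left out, the last holds). Time passes only in rows, so rows that repeat a pose let the fingers close. It gives the time, the measured TCP pose, the force, the opening and the grip force at its end, in the units of the state.
- env.state(): the state, without advancing time (a new reading comes with each control period).
- env.snapshot(name): name is "scene" or "top" or "wrist"; returns a dict with "img" (420x560x3 uint8, red, green, blue), "depth" (420x560 float32, m along the optical axis (not along the pixel's ray), 0 where there is no reading), "fov_y" (degrees; the focal length in pixels is half the picture's height over the tangent of half this angle, whatever the lens; pixels are square), "cx", "cy" (the principal point, pixels), "rvec" (rotation vector, rad) and "tvec" (3), from world to camera coordinates, as OpenCV has them; the wrist camera has in their place "tool_from_camera" (4x4, takes a point from camera to tool coordinates, whose origin is the TCP and whose axes are the flange's). Camera axes: x right, y down, z forward; pixel columns grow to the right and rows downward; lengths in m; the calibration is good to about 2 mm. A picture is of the moment at which its call begins: read the wrist's pose just before it.
- env.finish_job(): hands the job in; it is judged then, once.
The state is a dict: "time_s": time; "qpos": joint angles; "qvel": joint speeds; "joint_torque": joint torques, N m; "ee_pos": TCP position; "ee_rot": TCP orientation; "ft_force": force on the tool from outside, world axes, zero at the start; "moment": the same for the moment, N m; "opening": finger opening in m; "finger_force": force on a finger pad.
Only numpy, scipy, OpenCV 4.12 (cv2) and the standard library are available. Lean on these libraries where they do the work, as an engineer would, in place of code of your own. Each camera call takes 0.05 s, during which the arm holds its last target. There are 200 camera calls.

TASK

Finish packing the open black case: lay the handheld meter screen up in its empty foam cutout, lower the lid gently until it is fully shut without letting it drop, then push the slim lock pin through the padlock eye on the front of the shut case until its handle is up against the eye. Leave everything else on the bench where it is.

Things in the scene. Friction and masses are not known exactly. Their poses are not given: they have to be found in the camera images.
- case: Black hard case, firm on the bench. Origin: centre of underside; x from front (robot side) to hinge side, y along its width, z up. 170 (x) by 250 (y) mm, walls 6, rim 60 high. Dark foam to 58 above the bench; accessories already in it (probe along the hinge side, disc and block at the -y end) reach 70 at most. Two flat latches on the front wall at y = -55 and +55 stand out 11 mm.
- lid (a joint): Opening angle (rad) of the lid about the back rim: 0 = shut on the rim, about 1.5 = upright, at most 1.85. Stiff hinge: the lid stays where left between about 1.0 and 1.7; lower, it falls shut if let go, higher, it falls open. Swinging it takes up to about 3 N at the loop. Lid 0.4 kg, 170 by 250 mm, 30 deep; its top is 93 mm above the bench when shut.
- lid_hinge (a point): Point on the hinge axis, middle of the case's back rim: in the case frame (85, 0, 60) mm. The hinge axis runs along the case's y; opening swings the front edge up and back.
- lid_loop (a point): Grip point on the moulded finger loop at the middle of the lid's front edge, moving with the lid. Flat D of black plastic, 54 wide (along case y), 14 thick, 40 out from the lid's front wall; legs 12 wide, end bar 13. Point: mid-plane, 24 out from the wall; from the hinge 194 mm forward, 10 up when shut. Pinched on its outer sides (closing along case y) it turns in the grip. 25 mm free beside it.
- pocket (a point): Centre of the floor of the empty foam cutout for the meter (axes as the case), at (-18, 35, 38) mm in the case frame. Cutout 124 mm along case y, 52 along x, 20 deep; in the middle of its long sides an equally deep thumb recess, 44 wide along y and 108 overall along x, takes the fingers beside the meter.
- meter: Handheld meter, grey box with black end bumpers, a screen and six keys on its top: 116 long (x) by 44 wide (y) by 26 mm high, 0.18 kg. Origin: centre of its underside; x along its length, z up. Lies screen up on the bench. Fits the cutout either way round.
- pin: The slim lock pin, lying on the bench. x runs from handle to tip. Origin: lower edge of the handle's front face (the shoulder), 7 mm below the pin's axis as it lies. Black ribbed handle 40 long, 14 by 14 mm, behind the origin; steel shank 7 mm thick, 44 long, ahead of it, last 6 mm tapered. 50 g.
- pin_seat (a point): Point on the slim pin's axis 12 mm in front of the shoulder; axes as the pin. It lies at the eye's centre when the pin is fully home.
- eye (a point): Centre of the padlock eye near the -y end of the case's front (axes as the case), at (-109, -104, 46) mm in the case frame, 24 out from the front wall. Two upright steel plates, 40 (x) by 28 high, outer faces 12 mm either side along y; the lid's plate comes down between them. 9.5 mm holes along case y, in line when shut. Pin goes in from the -y end, tip towards +y.
- big_pin: Bystander: a bigger lock pin of the same make, too thick for the eye: handle 48 by 26 by 26 mm, shank 16 mm in diameter, 50 mm long. Origin under the shoulder, x towards the tip.
- screwdriver: Bystander: black-handled screwdriver, 150 mm long along x, handle 26 mm thick. Origin under its middle.
- mouse: Bystander: black computer mouse 105 (x) by 60 by 34 mm. Origin: centre of its underside.
- battery: Bystander: flat battery pack 45 (x) by 70 (y) by 28 mm. Origin: centre of its underside.
- cleaner: Bystander: upright white cleaner bottle, 52 mm in diameter, 170 mm high. Origin: centre of its underside.
- tape: Bystander: roll of brown tape lying flat, 68 mm across, hole 48, 20 high. Origin: centre of its underside.
There are look-alikes about, which are no part of the job. Leave any yellow look-alike of the pin alone. What is shaped like the meter but blue is not meant.

How it is judged:
On the way, in this order (a step that is already met when the one before it is completed fails the run):
1. the meter lies screen up on the floor of its foam cutout, let go, with the lid still open (x of meter in the frame of pocket between -0.012 and 0.012 m and y of meter in the frame of pocket between -0.012 and 0.012 m and z of meter in the frame of pocket below 0.007 m and angle between meter's own z axis and vertical below 0.15 rad and angle between the x axis of meter and the y axis of case, either way round below 0.2 rad and value of joint lid above 0.6 rad and contact force between the fingers and meter below 0.1 N and linear speed of meter below 0.03 m/s), for 0.2 s.
2. the lid is fully shut with the meter in its cutout (value of joint lid below 0.03 rad and x of meter in the frame of pocket between -0.012 and 0.012 m and y of meter in the frame of pocket between -0.012 and 0.012 m and z of meter in the frame of pocket below 0.007 m and angle between meter's own z axis and vertical below 0.15 rad and angle between the x axis of meter and the y axis of case, either way round below 0.2 rad), for 0.2 s.
At the end, for the whole second after the job is handed in: Lid shut (under 0.03 rad); meter screen up in its cutout (within 12 mm of centre each way, 7 mm of floor, tilt 0.15, lengthwise 0.2 rad); slim pin through the eye (pin_seat within 6 mm of eye, 0.2 rad of its axis); meter and pin at rest (all of step 2 and distance between pin_seat and eye below 0.006 m and angle between the x axis of pin and the y axis of case, either way round below 0.2 rad and linear speed of each of meter, pin below 0.02 m/s); the robot touches nothing.
It fails at once if the lid dropped or slammed: swinging shut faster than 2 rad/s (0.4 m/s at the loop) within the last 0.4 rad (value of joint lid below 0.4 rad and velocity of joint lid below -2 rad/s).
It fails at once if a bystander (big pin, screwdriver, mouse, battery, cleaner, tape) moved by more than 30 mm (distance of any of big_pin, screwdriver, mouse, battery, cleaner, tape from where it was at the start of the episode above 0.03 m).
It also fails if it takes over 72 s, if anything falls off the work surface, if the arm or the gripper's body presses on something with over 40 N, if the wrist force passes 120 N, or if a joint passes its speed limit or range.

## Working session

There is one attempt and no reset: what is moved stays moved. The work goes in short steps, Python scripts to look and compute and a tool call to move; the robot and the scene stay as the last step left them, time stands still between calls to the robot, and variables do not carry over. Pictures are saved under pics/ and viewed, at most 10 in all, crops included, and the job is handed in when it is done.

Besides the shell and the picture viewer there is one more tool, called after "Emit:" as name(argument=value, ...), one argument or row to a line, values as JSON. apply_moves: Moves the arm, as the interface text tells. Its arguments: {"type":"object","properties":{"series":{"type":"array","items":{"type":"array","items":{"type":"number"}}},"newtons":{"type":"number"}},"required":["series"]}

```bash
ls; mkdir -p pics; cat > h.py <<'E'
import numpy as np,cv2
from scipy.spatial.transform import Rotation as R
from plant import env
def snap(n):
    st=env.state(); s=env.snapshot(n)
    f=210/np.tan(np.radians(s['fov_y'])/2)
    if 'rvec' in s:
        Rw=R.from_rotvec(np.ravel(s['rvec'])).as_matrix(); t=np.ravel(s['tvec']); Rc=Rw.T; c=-Rw.T@t
    else:
        T=np.eye(4);T[:3,:3]=R.from_rotvec(st['ee_rot']).as_matrix();T[:3,3]=st['ee_pos'];T=T@np.array(s['tool_from_camera']);Rc=T[:3,:3];c=T[:3,3]
    return dict(img=s['img'],d=s['depth'],f=f,cx=s['cx'],cy=s['cy'],R=Rc,c=c,st=st)
def cloud(S):
    v,u=np.mgrid[:420,:560]; d=S['d']
    P=np.stack([(u-S['cx'])/S['f']*d,(v-S['cy'])/S['f']*d,d],-1)@S['R'].T+S['c']
    P[d<=0]=np.nan
    return P
def ray(S,u,v,z):
    r=S['R']@np.array([(u-S['cx'])/S['f'],(v-S['cy'])/S['f'],1]); return S['c']+r*(z-S['c'][2])/r[2]
def proj(S,p):
    q=(np.asarray(p)-S['c'])@S['R']; return q[:2]/q[2]*S['f']+[S['cx'],S['cy']]
def save(S,name,scale=1,crop=None):
    im=S['img'][:,:,::-1]
    if crop: im=im[crop[1]:crop[3],crop[0]:crop[2]]
    cv2.imwrite('pics/'+name,cv2.resize(im,None,fx=scale,fy=scale,interpolation=cv2.INTER_CUBIC))
E
python3 - <<'E'
from h import *
import pickle
for n in ('top','scene'):
    S=snap(n); pickle.dump(S,open(n+'.pkl','wb')); save(S,n+'.png',1.4); print(n,S['c'],S['R'][:,2],S['f'])
print(env.state())
E
```

```text
pics
top [ 0.48379812 -0.03761159  1.06855457] [ 0.09410899  0.00159849 -0.99556062] 412.8503285006122
scene [ 0.73785    -0.78611876  0.69074871] [-0.16960057  0.76348248 -0.62316141] 400.5493303085882
{'time_s': 0.1, 'qpos': array([ 1.08031537,  0.31165779,  0.01398854,  1.51291875, -0.00437761,
        1.31918272, -0.02720857]), 'qvel': array([ 0.00142696, -0.0010733 ,  0.00019997, -0.00360304,  0.00017158,
       -0.00023924,  0.00071902]), 'joint_torque': array([ 8.51015720e-04, -3.80851829e+01,  1.46682118e-01, -2.31241000e+01,
        1.22754919e-02,  8.13809806e-03, -3.66303834e-05]), 'ee_pos': array([ 0.2383491 , -0.4949414 ,  0.23031415]), 'ee_rot': array([-3.06080143e+00, -6.98704074e-01,  9.13567524e-04]), 'ft_force': array([-0.31314411, -0.40162218, -0.68541344]), 'moment': array([-0.0333521 , -0.00649731, -0.03344333]), 'finger_force': 0.0, 'opening': 0.08555078547638108}
```

View pics/top.png

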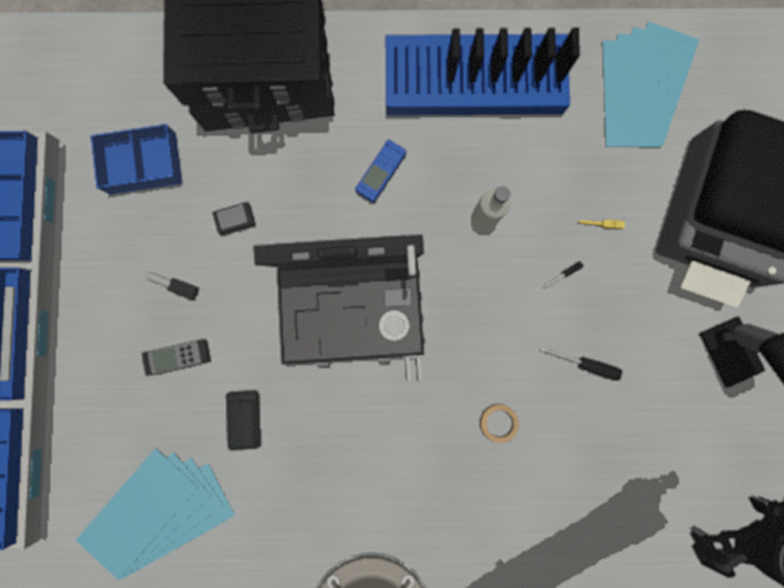

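View pics/scene.png

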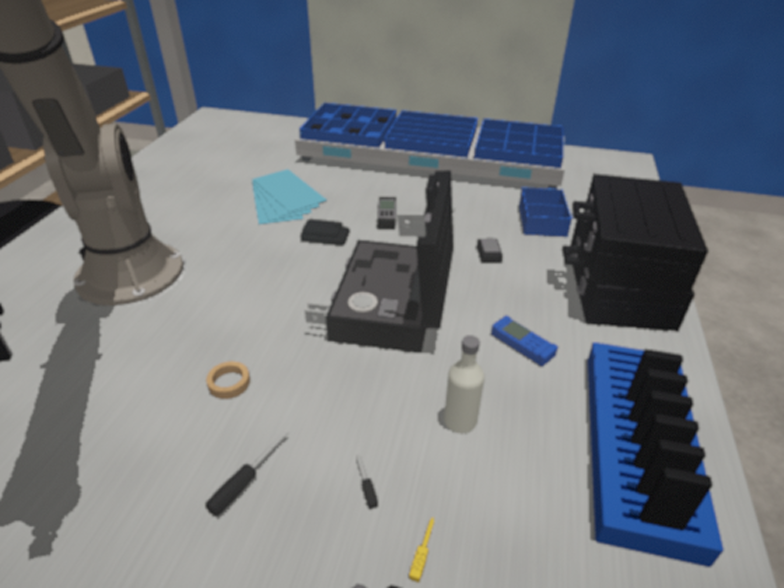

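The top view (1.4x pixels) shows the open case at (350,310), with its eye at (412,368). Candidates:
- **Meter:** grey at (177,357). The blue look-alike is at (381,170), and the mouse at (243,420) and battery at (233,217) are also similar.
- **Slim pin:** small and black at (563,274). Look-alikes are the yellow one at (603,224), the big pin at (175,287) and the screwdriver at (582,364).

I choose the grey meter and the small black pin at (563,274). Next I'll measure both and check them in one crop.

```bash
python3 - <<'E'
from h import *
import pickle
T=pickle.load(open('top.pkl','rb'));S=pickle.load(open('scene.pkl','rb'))
np.set_printoptions(precision=4,suppress=True)
P=cloud(T);Q=cloud(S)
print('bench z',np.nanmedian(P[320:340,150:200,2]),np.nanmedian(P[270:300,270:330,2]))
def comp(P,box,lo,hi,img=None):
    m=np.zeros((420,560),np.uint8); x0,y0,x1,y1=box
    sub=P[y0:y1,x0:x1,2]; m[y0:y1,x0:x1]=(sub>lo)&(sub<hi); return m
def rect(m,P,name):
    q=P[m>0]; r=cv2.minAreaRect((q[:,:2]*1000).astype(np.float32)); print(name,len(q),'ctr',r[0],'size',r[1],'ang',r[2],'z',np.percentile(q[:,2],[5,50,95]))
    return q
rect(comp(P,(98,238,155,272),.012,.06),P,'meter')
for nm,b in (('slim',(380,182,425,210)),('big',(100,190,146,216)),('driver',(380,245,450,275))):
    rect(comp(P,b,.004,.06),P,nm)
    # intensity mask
    g=T['img'][b[1]:b[3],b[0]:b[2]].min(-1); m=np.zeros((420,560),np.uint8); m[b[1]:b[3],b[0]:b[2]]=g<70
    rect(m,P,nm+' dark')
m=comp(P,(180,180,305,262),.054,.066); rect(m,P,'rim/foam')
m=comp(P,(180,160,310,205),.1,.4); q=rect(m,P,'lid');
m=comp(P,(190,190,305,262),.03,.045); rect(m,P,'pocket floor')
print(P[215:262:4,215,2],P[225,198:290:4,2])
a=cv2.resize(T['img'][170:220,370:450],None,fx=6,fy=6);b=cv2.resize(T['img'][230:280,90:170],None,fx=6,fy=6)
cv2.imwrite('pics/crop.png',np.vstack([a,b])[:,:,::-1])
E
```

```text
bench z 0.0012817530693778334 0.0009801275551976074
meter 833 ctr (457.1390075683594, 350.96575927734375) size (44.348175048828125, 117.3879165649414) ang 12.146199226379395 z [0.0207 0.0254 0.0288]
slim 209 ctr (603.6795043945312, -357.9819030761719) size (115.07833862304688, 70.56228637695312) ang 89.72527313232422 z [0.0041 0.0106 0.0172]
slim dark 59 ctr (611.7783203125, -372.9503479003906) size (10.519909858703613, 36.05399703979492) ang 29.916996002197266 z [nan nan nan]
big 401 ctr (590.5237426757812, 366.0465087890625) size (118.08354949951172, 65.05872344970703) ang 89.61714935302734 z [0.0045 0.0237 0.0296]
big dark 183 ctr (nan, nan) size (0.0, 0.0) ang 0.0 z [nan nan nan]
driver 486 ctr (439.03369140625, -383.9203796386719) size (176.0574493408203, 73.50484466552734) ang 89.63996887207031 z [0.0043 0.0204 0.0274]
driver dark 261 ctr (430.19488525390625, -413.38323974609375) size (73.03495025634766, 22.51671600341797) ang 70.89057159423828 z [0.018  0.0243 0.0279]
rim/foam 5145 ctr (529.5189208984375, 33.321006774902344) size (193.31263732910156, 250.38925170898438) ang 3.1979286670684814 z [0.0562 0.0596 0.0646]
lid 1880 ctr (616.0949096679688, 38.00023651123047) size (248.75537109375, 62.84469985961914) ang 85.50399017333984 z [0.2283 0.2323 0.2704]
pocket floor 1442 ctr (513.8009033203125, 17.272605895996094) size (150.4582061767578, 224.51600646972656) ang 4.2348527908325195 z [0.0359 0.039  0.0422]
[ 0.0594  0.0585  0.039   0.0399  0.0374  0.0365  0.0423  0.0561  0.0628
  0.0601     nan -0.0017] [0.0025 0.0596 0.058  0.0595 0.036  0.0365 0.0407 0.0386 0.0381 0.0403
 0.0382 0.0429 0.0435 0.0382 0.0372 0.035  0.0607 0.0588 0.0609 0.0603
 0.0666 0.0668 0.0661]
```

View pics/crop.png

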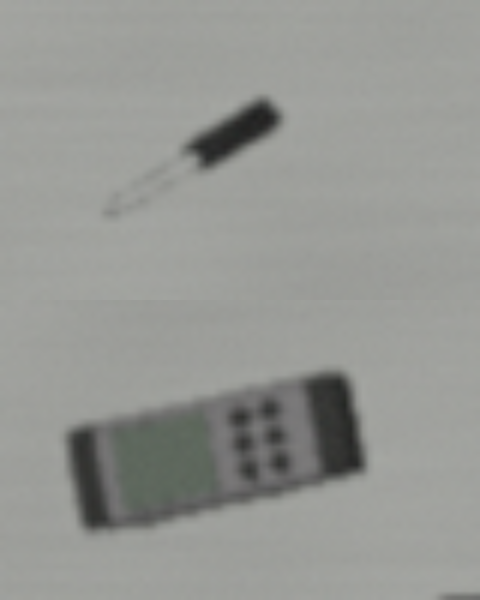

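The crop confirms both. The slim pin has its handle at upper right and its tip at lower left. The grey meter lies screen up. Next I'll refine the case frame and plan the move to a spot above it for a close wrist view.

```bash
cat >> h.py <<'E'
def rot2(a): return np.array([[np.cos(a),-np.sin(a)],[np.sin(a),np.cos(a)]])
def toolmove(pos,yaw_y,st=None):
    """rows' shift and turn for TCP pos, tool z down, tool y at angle yaw_y(deg) (nearest of half turns)"""
    st=st or env.state(); A=R.from_rotvec(st['ee_rot']); M=A.as_matrix()
    best=None
    for k in (0,180):
        a=np.radians(yaw_y+k); y=np.array([np.cos(a),np.sin(a),0]); z=np.array([0,0,-1.]); x=np.cross(y,z)
        v=np.degrees((A.inv()*R.from_matrix(np.c_[x,y,z])).as_rotvec())
        if best is None or np.linalg.norm(v)<np.linalg.norm(best): best=v
    sh=M.T@(np.asarray(pos)-st['ee_pos'])
    print('shift',np.round(sh,4),'turn',np.round(best,1)); return sh,best
E
python3 - <<'E'
from h import *
import pickle
np.set_printoptions(precision=4,suppress=True)
T=pickle.load(open('top.pkl','rb'));P=cloud(T)
z=P[...,2]; m=(z>.050)&(z<.075); m[:, :180]=0;m[:,306:]=0;m[:160]=0;m[263:]=0
q=P[m]; a=np.radians(4)
for it in range(3):
    Rm=rot2(a); c=q[:,:2]@Rm
    ys=np.arange(np.percentile(c[:,1],2)+.01,np.percentile(c[:,1],98)-.01,.004)
    fx=np.array([np.percentile(c[np.abs(c[:,1]-y)<.003,0],1) for y in ys])
    xs=np.arange(np.median(fx)+.015,np.median(fx)+.14,.004)
    l=np.array([np.max(c[np.abs(c[:,0]-x)<.003,1]) for x in xs]); r=np.array([np.min(c[np.abs(c[:,0]-x)<.003,1]) for x in xs])
    k=np.abs(fx-np.median(fx))<.004
    pf=np.polyfit(ys[k],fx[k],1); pl=np.polyfit(xs,l,1);pr=np.polyfit(xs,r,1)
    print(np.degrees(a),pf,pl,pr,np.median(l)-np.median(r))
    a+=(-pf[0])*.9
fx0=np.median(fx);yc=(np.median(l)+np.median(r))/2
O=rot2(a)@[fx0+.085,yc]; print('case origin',O,'yaw',np.degrees(a))
def W(p): return rot2(a)@np.array(p)+O
print('pocket',W([-.018,.035]),'eye',W([-.109,-.104]),'hinge',W([.085,0]))
# lid loop: highest points
m=(z>.24); m[:, :170]=0;m[:,310:]=0;m[:150]=0;m[215:]=0
c=(P[m][:,:2]-O)@rot2(a); print('high pts caseframe',np.median(c,0),np.percentile(z[m],[5,50,95]),m.sum(), np.percentile(c,[5,95],axis=0))
m=(z>.215)&(z<.24); m[:, :170]=0;m[:,310:]=0;m[:150]=0;m[215:]=0
c=(P[m][:,:2]-O)@rot2(a); print('edge',np.percentile(c,[3,50,97],axis=0),np.percentile(z[m],[5,50,95]))
s=env.snapshot('wrist'); print(s['tool_from_camera'],s['fov_y'])
toolmove([.45,.03,.36],3.5)
E
```

```text
4.0 [0.0139 0.4533] [-0.0074  0.1239] [-0.0058 -0.1246] 0.24771737366656674
3.2850281289258008 [0.0053 0.4531] [0.0053 0.1238] [ 0.0063 -0.1245] 0.24790304357276574
3.0103359021966023 [-0.0007  0.453 ] [0.01   0.1238] [ 0.0117 -0.1247] 0.24767237854847288
case origin [0.5366 0.0338] yaw 3.048194350222273
pocket [0.5167 0.0678] eye [ 0.4332 -0.0758] hinge [0.6214 0.0383]
high pts caseframe [ 0.0685 -0.014 ] [0.2635 0.2695 0.2724] 291 [[ 0.0404 -0.1065]
 [ 0.0768  0.0212]]
edge [[ 0.0663 -0.1183]
 [ 0.0816  0.0016]
 [ 0.0947  0.118 ]] [0.2287 0.2318 0.2356]
[[ 0.0005 -0.9519 -0.3063  0.0782]
 [ 1.      0.0005  0.0001 -0.0005]
 [ 0.     -0.3063  0.9519 -0.1434]
 [ 0.      0.      0.      1.    ]] 63.883723545316464
shift [ 0.4185 -0.3814 -0.1289] turn [ -0.1  -0.1 -67.8]
```

Emit:
apply_moves(
  series=[
    [0.036,-0.033,-0.011,0,0,0,-1],
    [0.072,-0.066,-0.022,0,0,0,-1],
    [0.108,-0.098,-0.033,0,0,0,-1],
    [0.144,-0.131,-0.044,0,0,0,-1],
    [0.18,-0.164,-0.055,0,0,0,-1],
  ],
)

```text
time_s: 0.65
ee_pos: [0.3299, -0.2677, 0.2865]
ee_rot: [3.063, 0.699, -0.0]
ft_force: [0.8, -1.1, 0.1]
opening: 0.0856
finger_force: 0.0
```

Emit:
apply_moves(
  series=[
    [0.036,-0.033,-0.011,0,0,0,-1],
    [0.072,-0.066,-0.022,0,0,0,-1],
    [0.108,-0.098,-0.033,0,0,0,-1],
    [0.144,-0.131,-0.044,0,0,0,-1],
    [0.18,-0.164,-0.055,0,0,0,-1],
  ],
)

```text
time_s: 1.15
ee_pos: [0.4207, -0.0422, 0.3417]
ee_rot: [3.062, 0.698, 0.0]
ft_force: [1.3, 0.8, 0.5]
opening: 0.0853
finger_force: 0.0
```

Emit:
apply_moves(
  series=[
    [0.036,-0.033,-0.011,0,0,-8,-1],
    [0.058,-0.053,-0.018,0,0,-16,-1],
    [0.058,-0.053,-0.018,0,0,-24,-1],
    [0.058,-0.053,-0.018,0,0,-32,-1],
    [0.058,-0.053,-0.018,0,0,-40,-1],
  ],
)

```text
time_s: 1.65
ee_pos: [0.4497, 0.0293, 0.3589]
ee_rot: [-2.633, -1.713, 0.001]
ft_force: [-0.2, -0.8, -0.5]
opening: 0.0852
finger_force: 0.0
```

Emit:
apply_moves(
  series=[
    [0,0,0,0,0,-8,-1],
    [0,0,0,0,0,-16,-1],
    [0,0,0,0,0,-24,-1],
    [0,0,0,0,0,-28,-1],
    [0,0,0,0,0,-28,-1],
  ],
)

```text
time_s: 2.15
ee_pos: [0.4496, 0.0288, 0.3589]
ee_rot: [-2.148, -2.292, 0.001]
ft_force: [-0.1, 0.1, -0.6]
opening: 0.085
finger_force: 0.0
```

```bash
python3 - <<'E'
from h import *
import pickle
np.set_printoptions(precision=4,suppress=True)
S=snap('wrist'); pickle.dump(S,open('w1.pkl','wb')); save(S,'w1.png',1.4)
print(S['c'],S['R'][:,2]); P=cloud(S); z=P[...,2]
a=np.radians(3.2);O=np.array([.5366,.0338])
for p in ([-.085,.125],[-.085,-.125],[.085,.125],[-.018,.035]):
    print(p,proj(S,np.r_[rot2(a)@p+O,.06])*1.4)
E
```

```text
[0.4441 0.1076 0.5023] [ 0.0198 -0.3061 -0.9518]
[-0.085, 0.125] [401.9782  81.9946]
[-0.085, -0.125] [399.0344 347.0534]
[0.085, 0.125] [598.7785  83.9667]
[-0.018, 0.035] [473.4854 188.8775]
```

View pics/w1.png

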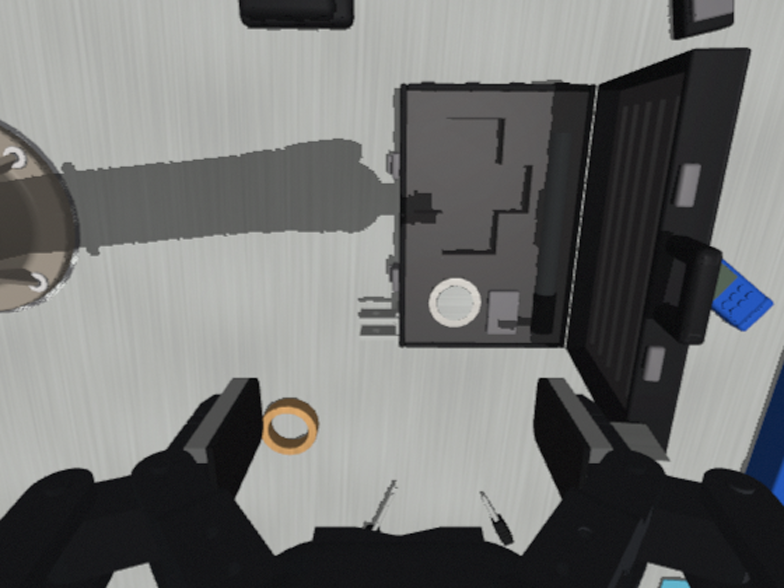

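The wrist view shows the empty cutout at about (475,185), the padlock plates at (378,313) and the loop at (690,290). Next I'll measure the pocket edges and the loop from the wrist depth, and plan the meter grasp.

```bash
python3 - <<'E'
from h import *
import pickle
np.set_printoptions(precision=4,suppress=True)
S=pickle.load(open('w1.pkl','rb'));P=cloud(S);z=P[...,2]
for n,(u,v) in dict(fl=(402,86),fr=(401,347),bl=(596,86)).items(): print(n,ray(S,u/1.4,v/1.4,.06))
g=cv2.cvtColor(S['img'],cv2.COLOR_RGB2GRAY).astype(float)
a=np.radians(3.2);O=np.array([.5366,.0338])
c=(P[...,:2]-O)@rot2(a); X=c[...,0];Y=c[...,1]
foam=(z>.053)&(z<.064);fl=(z>.03)&(z<.046)
# x edges at rows of Y away from thumb recess, y edges at X near -.018
def edges(A,B,b0,b1,c0):
    res=[]
    for b in np.arange(b0,b1,.004):
        k=np.abs(B-b)<.002
        lo=A[k&foam&(A<c0)&(A>c0-.085)];hi=A[k&foam&(A>c0)&(A<c0+.085)]
        if len(lo) and len(hi): res.append((b,lo.max(),hi.min()))
    return np.array(res)
print('x edges',edges(X,Y,-.02,.09,-.018))
print('y edges',edges(Y,X,-.04,.006,.035)[::2])
k=fl&(np.abs(X+.018)<.05)&(np.abs(Y-.035)<.08);print('floor z',np.median(z[k]), 'foam', np.median(z[foam&(np.abs(X)<.08)&(np.abs(Y)<.12)]))
# loop
k=(z>.240)&(X>0)&(np.abs(Y)<.06); print('loop',np.percentile(X[k],[5,50,95]),np.percentile(Y[k],[1,50,99]),np.percentile(z[k],[2,50,98]))
k=(z>.02)&(z<.066)&(X<-.09)&(X>-.14)&(Y<-.08)&(Y>-.14)
print('eye',np.percentile(X[k],[2,98]),np.percentile(Y[k],[2,50,98]),np.percentile(z[k],[50,95]))
toolmove([.457,.351,.13],12.1)
E
```

```text
fl [0.445  0.1507 0.06  ]
fr [ 0.4607 -0.0956  0.06  ]
bl [0.6124 0.1616 0.06  ]
x edges [[-0.02   -0.0458  0.0072]
 [-0.016  -0.0447  0.0073]
 [-0.012  -0.0448  0.0071]
 [-0.008  -0.0448  0.0074]
 [-0.004  -0.0451  0.0073]
 [ 0.     -0.0451  0.0072]
 [ 0.004  -0.0453  0.0072]
 [ 0.008  -0.0455  0.0071]
 [ 0.012  -0.0456  0.0069]
 [ 0.016  -0.0733  0.0349]
 [ 0.02   -0.0735  0.0349]
 [ 0.024  -0.0735  0.0351]
 [ 0.028  -0.0735  0.0347]
 [ 0.032  -0.0736  0.035 ]
 [ 0.036  -0.0737  0.0346]
 [ 0.04   -0.0738  0.0347]
 [ 0.044  -0.0739  0.0345]
 [ 0.048  -0.0739  0.0348]
 [ 0.052  -0.074   0.0349]
 [ 0.056  -0.0461  0.0069]
 [ 0.06   -0.0461  0.0068]
 [ 0.064  -0.045   0.0067]
 [ 0.068  -0.0452  0.0067]
 [ 0.072  -0.0454  0.0068]
 [ 0.076  -0.0456  0.0066]
 [ 0.08   -0.0457  0.0066]
 [ 0.084  -0.0459  0.0066]
 [ 0.088  -0.0461  0.0065]]
y edges [[-0.04   -0.0273  0.0966]
 [-0.032  -0.0273  0.0966]
 [-0.024  -0.0271  0.0967]
 [-0.016  -0.0272  0.0968]
 [-0.008  -0.0272  0.0968]
 [-0.     -0.027   0.0969]]
floor z 0.03898881010735655 foam 0.059077631522110874
loop [0.0644 0.0676 0.0754] [-0.0251  0.0035  0.0273] [0.2419 0.269  0.2718]
eye [-0.1247 -0.091 ] [-0.1157 -0.0979 -0.0923] [0.0545 0.0616]
shift [0.321  0.0279 0.2289] turn [-0.  -0.  -8.5]
```

Emit:
apply_moves(
  series=[
    [0.04,0.0035,0.0286,0,0,0,-1],
    [0.08,0.007,0.057,0,0,0,-1],
    [0.12,0.01,0.086,0,0,0,-1],
    [0.16,0.014,0.114,0,0,0,-1],
    [0.2,0.017,0.143,0,0,0,-1],
  ],
)

```text
time_s: 2.7
ee_pos: [0.454, 0.2308, 0.2152]
ee_rot: [2.151, 2.289, 0.001]
ft_force: [1.4, -0.1, -0.1]
opening: 0.0853
finger_force: 0.0
```

Emit:
apply_moves(
  series=[
    [0.04,0.0035,0.0286,0,0,-4.5,-1],
    [0.08,0.007,0.057,0,0,-8.5,-1],
    [0.121,0.011,0.086,0,0,-8.5,-1],
    [0.121,0.011,0.086,0,0,-8.5,-1],
  ],
)

```text
time_s: 3.1
ee_pos: [0.4513, 0.3561, 0.125]
ee_rot: [-1.957, -2.446, 0.01]
ft_force: [-0.4, -0.8, -0.4]
opening: 0.0854
finger_force: 0.0
```

```bash
python3 - <<'E'
from h import *
np.set_printoptions(precision=4,suppress=True)
S=snap('wrist');P=cloud(S);z=P[...,2]
m=(z>.018)&(z<.033)&(np.abs(P[...,0]-.457)<.08)&(np.abs(P[...,1]-.351)<.09)
n,l,st,_=cv2.connectedComponentsWithStats(m.astype(np.uint8));k=1+st[1:,4].argmax();q=P[l==k]
r=cv2.minAreaRect((q[:,:2]*1000).astype(np.float32));print(r,len(q),np.median(q[:,2]))
save(S,'w2.png',1.4)
print(S['st']['ee_pos'])
toolmove([r[0][0]/1000,r[0][1]/1000,.008],r[2])
E
```

```text
((456.22882080078125, 352.1158447265625), (44.144474029541016, 114.92699432373047), 12.392936706542969) 8101 0.025354564990533762
[0.4513 0.3561 0.125 ]
shift [-0.0019  0.0031  0.119 ] turn [-0.4 -0.   0.1]
```

Emit:
apply_moves(
  series=[
    [-0.002,0.003,0.045,-0.4,0,0,-1],
    [-0.002,0.003,0.085,-0.4,0,0,-1],
    [-0.002,0.003,0.11,-0.4,0,0,-1],
    [-0.002,0.003,0.121,-0.4,0,0,-1],
    [-0.002,0.003,0.121,-0.4,0,0,-1],
  ],
)

```text
time_s: 3.65
ee_pos: [0.4606, 0.348, 0.0086]
ee_rot: [1.972, 2.439, 0.005]
ft_force: [-0.0, -0.5, -0.8]
opening: 0.0858
finger_force: 0.0
```

Emit:
apply_moves(
  series=[
    [0,0,0,0,0,0,0.3],
    [0,0,0,0,0,0,0.3],
    [0,0,0,0,0,0,0.3],
    [0,0,0,0,0,0,0.3],
    [0,0,0,0,0,0,0.3],
  ],
  newtons=40,
)

```text
time_s: 4.15
ee_pos: [0.461, 0.3507, 0.0111]
ee_rot: [1.969, 2.441, 0.013]
ft_force: [-0.6, -0.1, 6.8]
opening: 0.0426
finger_force: 42.8
```

Emit:
apply_moves(
  series=[
    [0,0,-0.02,0,0,0,0.3],
    [0,0,-0.06,0,0,0,0.3],
    [0,0,-0.1,0,0,0,0.3],
    [0,0,-0.14,0,0,0,0.3],
    [0,0,-0.15,0,0,0,0.3],
  ],
)

```text
time_s: 4.65
ee_pos: [0.4611, 0.3521, 0.1644]
ee_rot: [1.968, 2.44, 0.023]
ft_force: [0.4, 0.3, -2.3]
opening: 0.0427
finger_force: 41.9
```

```bash
cat > meas.py <<'E'
from h import *
np.set_printoptions(precision=4,suppress=True)
def held(S):
    st=S['st'];P=cloud(S);A=R.from_rotvec(st['ee_rot']).as_matrix(); q=(P-st['ee_pos'])@A
    return q
if __name__=='__main__':
    S=snap('wrist');q=held(S); save(S,'w3.png',1.4)
    m=(np.abs(q[...,0])<.08)&(np.abs(q[...,1])<.026)&(q[...,2]>-.035)&(q[...,2]<.01)
    m[200:]&=True
    n,l,st,_=cv2.connectedComponentsWithStats(m.astype(np.uint8));k=1+st[1:,4].argmax();p=q[l==k]
    print(len(p),np.percentile(p,[.5,5,50,95,99.5],axis=0)); print(st[k])
    print(cv2.minAreaRect((p[:,:2]*1000).astype(np.float32)), S['st'])
    toolmove([.5155,.0675,.16],3.6)
E
python3 meas.py
```

```text
24726 [[-0.0472 -0.0245 -0.0336]
 [-0.0415 -0.0209 -0.0185]
 [ 0.0122 -0.0004 -0.0142]
 [ 0.0578  0.0206 -0.0114]
 [ 0.06    0.0246  0.001 ]]
[  215   145   141   238 24726]
((4.7541351318359375, -0.022869110107421875), (110.86210632324219, 51.96860885620117), 0.18540431559085846) {'time_s': 4.65, 'qpos': array([-0.1696,  0.5091, -0.7477,  1.5266,  0.365 ,  1.2325, -0.7577]), 'qvel': array([ 0.0118, -0.0433, -0.0101, -0.068 , -0.0587,  0.1674,  0.0459]), 'joint_torque': array([  0.8579, -39.7494,  -7.3546, -20.9016,   0.0995,   0.3591,
         0.0267]), 'ee_pos': array([0.4611, 0.3521, 0.1644]), 'ee_rot': array([1.9682, 2.4404, 0.0232]), 'ft_force': array([ 0.4148,  0.3137, -2.3416]), 'moment': array([ 0.0845,  0.0122, -0.0617]), 'finger_force': 41.941866874694824, 'opening': 0.04271469250395921}
shift [-0.2893 -0.0069  0.0026] turn [ 0.8 -0.3  8.6]
```

View pics/w3.png

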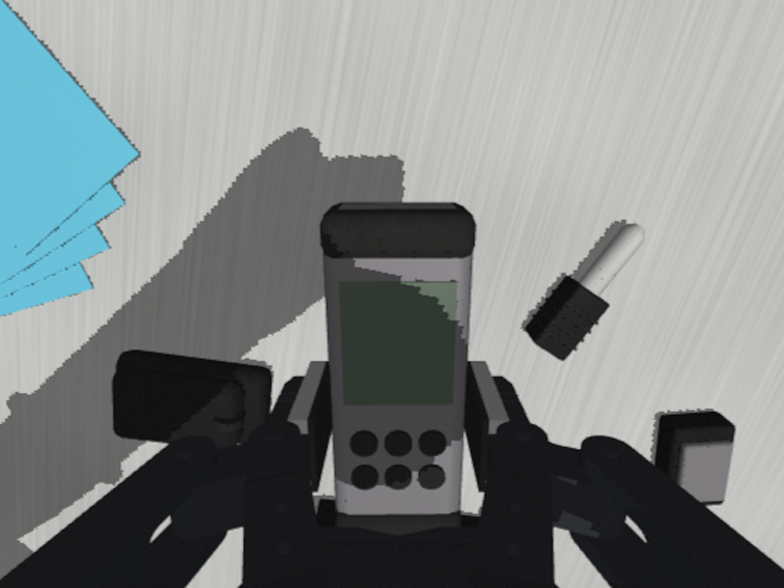

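The meter is gripped centrally, screen up (about (397,360)). The big pin at (585,290) is clear. Next I'll carry the meter above the cutout.

Emit:
apply_moves(
  series=[
    [-0.04,-0.001,0,0.4,-0.2,2,0.3],
    [-0.09,-0.002,0.001,0.8,-0.3,4,0.3],
    [-0.14,-0.004,0.002,0.8,-0.3,6,0.3],
    [-0.19,-0.005,0.002,0.8,-0.3,8,0.3],
    [-0.235,-0.006,0.002,0.8,-0.3,8.6,0.3],
  ],
)

```text
time_s: 5.2
ee_pos: [0.5021, 0.1148, 0.1549]
ee_rot: [-2.152, -2.287, 0.019]
ft_force: [1.4, -0.6, -2.2]
opening: 0.0427
finger_force: 41.9
```

Emit:
apply_moves(
  series=[
    [-0.035,0.007,0,0,0,0,0.3],
    [-0.055,0.008,0,0,0,0,0.3],
    [-0.055,0.008,0,0,0,0,0.3],
    [-0.055,0.008,0,0,0,0,0.3],
  ],
)

```text
time_s: 5.6
ee_pos: [0.5134, 0.064, 0.1558]
ee_rot: [-2.149, -2.287, 0.016]
ft_force: [0.5, 1.3, -1.0]
opening: 0.0428
finger_force: 41.9
```

```bash
python3 - <<'E'
from h import *
np.set_printoptions(precision=4,suppress=True)
S=snap('wrist');save(S,'w4.png',1.4);print(S['st']['ee_pos'],S['st']['qvel'])
A=R.from_rotvec(S['st']['ee_rot']).as_matrix();q=(cloud(S)-S['st']['ee_pos'])@A
m=(np.abs(q[...,0])<.08)&(np.abs(q[...,1])<.018)&(q[...,2]>-.035)&(q[...,2]<.004)
p=q[m]; print(np.percentile(p,[.2,50,99.8],axis=0),np.polyfit(p[:,0],p[:,2],1),np.polyfit(p[:,1],p[:,2],1))
toolmove([.5155,.066,.07],3.6)
E
```

```text
[0.5134 0.064  0.1558] [-0.0291 -0.0079 -0.0371 -0.0092 -0.0109  0.0008  0.0012]
[[-0.0485 -0.0179 -0.0169]
 [ 0.0163 -0.     -0.0143]
 [ 0.06    0.0179  0.0034]] [ 0.0084 -0.0143] [ 0.0091 -0.0141]
shift [0.0008 0.0029 0.0862] turn [-0.5  0.2  0.1]
```

Emit:
apply_moves(
  series=[
    [0.001,0.003,0.03,-0.5,0.2,0,0.3],
    [0.001,0.003,0.06,-0.5,0.2,0,0.3],
    [0.001,0.003,0.08,-0.5,0.2,0,0.3],
    [0.001,0.003,0.082,-0.5,0.2,0,0.3],
    [0.001,0.003,0.082,-0.5,0.2,0,0.3],
  ],
)

```text
time_s: 6.15
ee_pos: [0.5164, 0.0666, 0.0752]
ee_rot: [2.146, 2.292, 0.0]
ft_force: [0.9, 0.4, -2.2]
opening: 0.0428
finger_force: 41.8
```

```bash
python3 - <<'E'
from h import *
np.set_printoptions(precision=4,suppress=True)
S=snap('wrist');print(S['st']['ee_pos'])
P=cloud(S);z=P[...,2];a=np.radians(3.6);O=np.array([.5357,.0337])
A=R.from_rotvec(S['st']['ee_rot']).as_matrix();q=(P-S['st']['ee_pos'])@A
m=(np.abs(q[...,0])<.08)&(np.abs(q[...,1])<.018)&(q[...,2]>-.02)&(q[...,2]<-.005)
c=(P[...,:2]-O)@rot2(a); print('meter +y end',np.percentile(c[m][:,1],99.8), 'top z',np.median(z[m]))
# pocket +y edge and x edges near +y end
X,Y=c[...,0],c[...,1]; foam=(z>.053)&(z<.064)
print('pocket +y edge',[ (x,Y[foam&(np.abs(X-x)<.002)&(Y>.06)].min()) for x in (-.03,-.018,-.008)])
for y in (.075,.085): 
    k=foam&(np.abs(Y-y)<.002);print(y,X[k&(X<-.02)&(X>-.08)].max(),X[k&(X>-.02)&(X<.06)].min())
m2=(np.abs(q[...,0])<.08)&(np.abs(q[...,1])<.03)&(q[...,2]>-.02)&(q[...,2]<-.005)&(q[...,0]>.035)
print('meter x',np.percentile(X[m2],[1,99]))
toolmove([.5155,.066,.052],3.6)
E
```

```text
[0.5164 0.0666 0.0752]
meter +y end 0.09399367985930256 top z 0.08953806889373611
pocket +y edge [(-0.03, np.float64(0.09723388746612581)), (-0.018, np.float64(0.0971401370796998)), (-0.008, np.float64(0.0971568152985453))]
0.075 -0.04405062270644236 0.008345192546417317
0.085 -0.04411305649047496 0.008588930619545099
meter x [-0.0388  0.0033]
shift [-0.0003 -0.0021  0.0241] turn [0.2 0.1 0.1]
```

Emit:
apply_moves(
  series=[
    [-0.0005,-0.0005,0.01,0,0,0,0.3],
    [-0.0005,-0.0005,0.018,0,0,0,0.3],
    [-0.0005,-0.0005,0.022,0,0,0,0.3],
    [-0.0005,-0.0005,0.024,0,0,0,0.3],
    [-0.0005,-0.0005,0.025,0,0,0,0.3],
  ],
)

```text
time_s: 6.7
ee_pos: [0.5166, 0.0643, 0.0502]
ee_rot: [2.149, 2.288, 0.0]
ft_force: [-0.1, 0.4, -3.4]
opening: 0.0427
finger_force: 41.8
```

Emit:
apply_moves(
  series=[
    [0,0,0.001,0,0,0,0.3],
    [0,0,0.001,0,0,0,-0.35],
    [0,0,0.001,0,0,0,-0.35],
    [0,0,0.001,0,0,0,-0.35],
    [0,0,0.001,0,0,0,-0.35],
  ],
)

```text
time_s: 7.2
ee_pos: [0.517, 0.0644, 0.0497]
ee_rot: [2.148, 2.288, 0.001]
ft_force: [-0.0, 0.2, 0.5]
opening: 0.0579
finger_force: 0.0
```

Emit:
apply_moves(
  series=[
    [0,0,-0.02,0,0,0,-0.35],
    [0,0,-0.06,0,0,0,-0.35],
    [0,0,-0.1,0,0,0,-0.35],
    [0,0,-0.14,0,0,0,-0.35],
    [0,0,-0.18,0,0,0,-1],
  ],
)

```text
time_s: 7.7
ee_pos: [0.516, 0.0647, 0.2312]
ee_rot: [2.148, 2.288, 0.001]
ft_force: [1.1, -0.2, -0.3]
opening: 0.0707
finger_force: 0.0
```

```bash
python3 - <<'E'
from h import *
np.set_printoptions(precision=4,suppress=True)
S=snap('wrist');print(S['st']['ee_pos'])
P=cloud(S);z=P[...,2];a=np.radians(3.6);O=np.array([.5357,.0337])
c=(P[...,:2]-O)@rot2(a);X,Y=c[...,0],c[...,1]
m=(z>.0615)&(z<.075)&(X>-.05)&(X<.02)&(Y>-.04)&(Y<.11)
n,l,st,_=cv2.connectedComponentsWithStats(m.astype(np.uint8));k=1+st[1:,4].argmax();p=c[l==k]
print(cv2.minAreaRect((p*1000).astype(np.float32)),np.percentile(z[l==k],[5,50,95]))
T=snap('top');Pt=cloud(T)
c=(Pt[...,:2]-O)@rot2(a);zz=Pt[...,2]
save(S,'w5.png',1.4)
E
```

```text
[0.516  0.0647 0.2312]
((-17.091304779052734, 33.84644317626953), (43.117069244384766, 114.15754699707031), 0.030432432889938354) [0.0619 0.0635 0.0653]
```

View pics/w5.png

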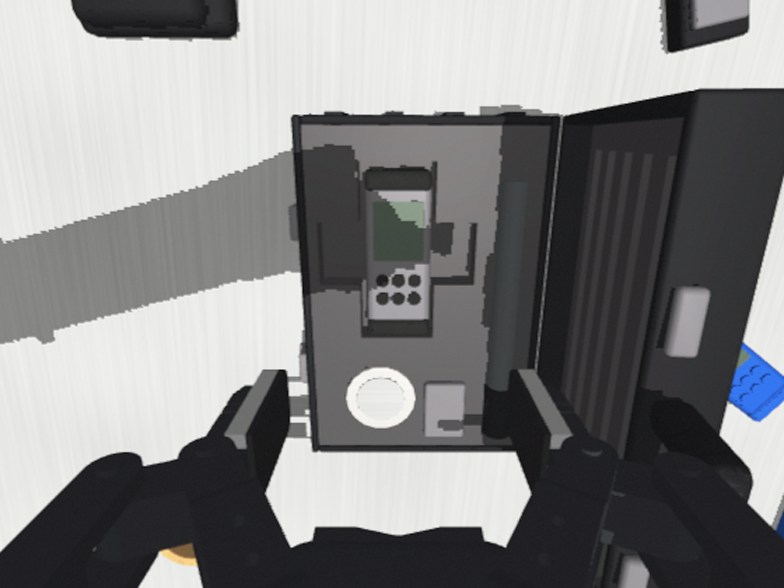

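The meter lies in its cutout (screen at (398,230), top 63.5 mm high, centred within 1–2 mm). Next I'll rise and turn a quarter for the lid loop.

Emit:
apply_moves(
  series=[
    [0,0,-0.03,0,0,-8.5,-1],
    [0,0,-0.06,0,0,-17,-1],
    [0,0,-0.08,0,0,-25.5,-1],
    [0,0,-0.08,0,0,-34,-1],
    [0,0,-0.08,0,0,-42.5,-1],
  ],
)

```text
time_s: 8.3
ee_pos: [0.5163, 0.0649, 0.3098]
ee_rot: [1.163, 2.914, -0.0]
ft_force: [0.9, -0.2, -1.2]
opening: 0.0854
finger_force: 0.0
```

Emit:
apply_moves(
  series=[
    [0,0,0,0,0,-8.5,-1],
    [0,0,0,0,0,-17,-1],
    [0,0,0,0,0,-25.5,-1],
    [0,0,0,0,0,-34,-1],
    [0,0,0,0,0,-42.5,-1],
  ],
)

```text
time_s: 8.8
ee_pos: [0.5158, 0.0647, 0.3088]
ee_rot: [0.028, 3.14, -0.003]
ft_force: [0.1, 0.1, 0.4]
opening: 0.0854
finger_force: 0.0
```

```bash
python3 - <<'E'
from h import *
np.set_printoptions(precision=4,suppress=True)
S=snap('wrist');st=S['st'];print(st['ee_pos'],st['qpos']);save(S,'w6.png',1.4)
P=cloud(S);z=P[...,2];a=np.radians(3.6);O=np.array([.5357,.0337])
c=(P[...,:2]-O)@rot2(a);X,Y=c[...,0],c[...,1]
k=(z>.240)&(z<.28)&(X>.03)&(X<.12)&(np.abs(Y)<.05);print('loop',k.sum(),np.percentile(X[k],[5,50,95]),np.percentile(Y[k],[1,50,99]),np.percentile(z[k],[2,50,98]))
k=(z>.262)&(z<.28)&(X>.03)&(X<.12)&(np.abs(Y)<.05);print('bar',k.sum(),np.percentile(X[k],[5,50,95]),np.percentile(Y[k],[1,50,99]),np.percentile(z[k],[2,50,98]))
k=(z>.215)&(z<.24)&(np.abs(Y)<.12)&(X>.04)&(X<.14);print('edge',np.percentile(X[k],[2,50,98]),np.percentile(z[k],[5,50,95]))
toolmove([.6045,.038,.31],93.6)
E
```

```text
[0.5158 0.0647 0.3088] [ 0.5641  0.3594 -0.9974  1.416   0.3026  1.526   1.1363]
loop 2451 [0.0649 0.0675 0.0756] [-0.025   0.001   0.0272] [0.2422 0.2684 0.2716]
bar 1788 [0.0649 0.068  0.076 ] [-0.025   0.0009  0.0268] [0.2626 0.2698 0.2717]
edge [0.0536 0.0764 0.0942] [0.2281 0.2316 0.236 ]
shift [-0.089  -0.0253 -0.0011] turn [-0.1  0.1 -4.4]
```

Emit:
apply_moves(
  series=[
    [-0.03,-0.009,0,0,0,-2,-1],
    [-0.06,-0.018,0,0,0,-4.4,-1],
    [-0.089,-0.025,0,0,0,-4.4,-1],
    [-0.089,-0.025,0,0,0,-4.4,-1],
    [-0.089,-0.025,0,0,0,-4.4,-1],
  ],
)

```text
time_s: 9.35
ee_pos: [0.6043, 0.0378, 0.3085]
ee_rot: [0.08, -3.14, 0.001]
ft_force: [-0.2, 0.6, 0.5]
opening: 0.0854
finger_force: 0.0
```

```bash
python3 - <<'E'
from h import *
np.set_printoptions(precision=4,suppress=True)
print(env.state()['ee_pos'],env.state()['qpos']);toolmove([.6050,.038,.235],93.6)
E
```

```text
[0.6043 0.0378 0.3085] [ 0.4445  0.5534 -0.9419  1.1644  0.4402  1.6235  1.2274]
shift [-0.0007  0.0002  0.0735] turn [-0.  -0.  -0.7]
```

Emit:
apply_moves(
  series=[
    [-0.001,0,0.03,0,0,-0.7,-1],
    [-0.001,0,0.055,0,0,-0.7,-1],
    [-0.001,0,0.073,0,0,-0.7,-1],
    [-0.001,0,0.073,0,0,-0.7,-1],
  ],
)

```text
time_s: 9.75
ee_pos: [0.6029, 0.0373, 0.2342]
ee_rot: [0.103, -3.136, 0.005]
ft_force: [0.4, -0.7, -1.2]
opening: 0.0858
finger_force: 0.0
```

Emit:
apply_moves(
  series=[
    [0,0,0,0,0,0,0.3],
    [0,0,0,0,0,0,0.3],
    [0,0,0,0,0,0,0.3],
    [0,0,0,0,0,0,0.3],
  ],
  newtons=30,
)

```text
time_s: 10.15
ee_pos: [0.6063, 0.0377, 0.2387]
ee_rot: [-0.101, 3.135, -0.003]
ft_force: [-1.3, -1.1, 5.2]
opening: 0.0537
finger_force: 35.5
```

```bash
python3 - <<'E'
from h import *
np.set_printoptions(precision=4,suppress=True)
st=env.state();p=st['ee_pos'];print(p,st['qpos'],st['ft_force'],st['opening'])
a=np.radians(3.6);O=np.array([.5357,.0337]);A=R.from_rotvec(st['ee_rot']).as_matrix()
c=(p[:2]-O)@rot2(a);print('tcp case',c)
# grip point G(th): f'=194c-10s,z=60+194s+10c ; TCP = G+(0,0,-.019) with offset delta fixed
def G(t): return np.array([.085-.194*np.cos(t)+.010*np.sin(t),0,.06+.194*np.sin(t)+.010*np.cos(t)])
from scipy.optimize import brentq
t0=brentq(lambda t:G(t)[0]-c[0],1.,1.7);print('th0',t0,'grip z',G(t0)[2],p[2]+.019)
R3=R.from_euler('z',a).as_matrix()
for t in np.linspace(t0,0,29):
    d=A.T@(R3@(G(t)-G(t0)));print(round(t,3),np.round(d,4))
E
```

```text
[0.6063 0.0377 0.2387] [ 0.4713  0.5809 -0.9352  1.3084  0.4637  1.4688  1.2101] [-1.3481 -1.1406  5.2481] 0.053672710701086784
tcp case [ 0.0707 -0.0005]
th0 1.4455149691289155 grip z 0.2537290735631843 0.2577018532326462
1.446 [0. 0. 0.]
1.394 [0.01   0.     0.0009]
1.342 [0.0199 0.     0.0024]
1.291 [0.0297 0.0001 0.0044]
1.239 [0.0395 0.0001 0.0069]
1.187 [0.049  0.0001 0.0098]
1.136 [0.0584 0.0001 0.0133]
1.084 [0.0677 0.0002 0.0172]
1.033 [0.0767 0.0002 0.0216]
0.981 [0.0854 0.0002 0.0265]
0.929 [0.0939 0.0002 0.0318]
0.878 [0.1021 0.0003 0.0376]
0.826 [0.11   0.0003 0.0438]
0.774 [0.1176 0.0003 0.0503]
0.723 [0.1249 0.0003 0.0573]
0.671 [0.1317 0.0004 0.0646]
0.62 [0.1382 0.0004 0.0722]
0.568 [0.1443 0.0004 0.0802]
0.516 [0.1499 0.0005 0.0885]
0.465 [0.1551 0.0005 0.0971]
0.413 [0.1599 0.0005 0.1059]
0.361 [0.1642 0.0005 0.115 ]
0.31 [0.168  0.0006 0.1242]
0.258 [0.1714 0.0006 0.1337]
0.207 [0.1742 0.0006 0.1433]
0.155 [0.1766 0.0006 0.153 ]
0.103 [0.1784 0.0007 0.1629]
0.052 [0.1798 0.0007 0.1728]
0.0 [0.1806 0.0007 0.1828]
```

Emit:
apply_moves(
  series=[
    [0.01,0,0.001,0,0,0,0.3],
    [0.02,0,0.0024,0,0,0,0.3],
    [0.0297,0,0.0044,0,0,0,0.3],
    [0.0395,0,0.007,0,0,0,0.3],
    [0.049,0,0.01,0,0,0,0.3],
  ],
)

```text
time_s: 10.65
ee_pos: [0.5588, 0.0348, 0.2291]
ee_rot: [-0.1, 3.131, -0.002]
ft_force: [1.2, -1.2, 7.2]
opening: 0.0534
finger_force: 36.5
```

Emit:
apply_moves(
  series=[
    [0.0094,0,0.0034,0,0,0,0.3],
    [0.0187,0,0.0073,0,0,0,0.3],
    [0.0277,0,0.0117,0,0,0,0.3],
    [0.0364,0,0.0165,0,0,0,0.3],
    [0.0449,0,0.0219,0,0,0,0.3],
  ],
)

```text
time_s: 11.15
ee_pos: [0.5128, 0.032, 0.2068]
ee_rot: [-0.102, 3.134, -0.003]
ft_force: [-3.5, -0.6, 6.8]
opening: 0.0534
finger_force: 38.1
```

Emit:
apply_moves(
  series=[
    [0.0082,0,0.0058,0,0,0,0.3],
    [0.0161,0,0.012,0,0,0,0.3],
    [0.0237,0,0.0185,0,0,0,0.3],
    [0.031,0,0.0255,0,0,0,0.3],
    [0.0378,0,0.0328,0,0,0,0.3],
  ],
)

```text
time_s: 11.65
ee_pos: [0.4734, 0.0296, 0.1727]
ee_rot: [-0.102, 3.138, -0.003]
ft_force: [-5.0, 0.4, 7.1]
opening: 0.0535
finger_force: 39.6
```

Emit:
apply_moves(
  series=[
    [0.0065,0,0.0076,0,0,0,0.3],
    [0.0126,0,0.0156,0,0,0,0.3],
    [0.0182,0,0.0239,0,0,0,0.3],
    [0.0234,0,0.0325,0,0,0,0.3],
    [0.0282,0,0.0413,0,0,0,0.3],
  ],
)

```text
time_s: 12.15
ee_pos: [0.4443, 0.0278, 0.1303]
ee_rot: [0.103, -3.139, 0.003]
ft_force: [-4.9, -0.1, 2.8]
opening: 0.0533
finger_force: 40.6
```

```bash
python3 - <<'E'
from h import *
np.set_printoptions(precision=4,suppress=True)
S=snap('scene');save(S,'s2.png',2.4,(180,100,420,300))
st=env.state();print(st['ee_pos'],st['qpos'])
E
```

```text
[0.4436 0.0278 0.129 ] [ 0.7436  0.3496 -1.0279  1.9087  0.3411  1.0741  1.2118]
```

View pics/s2.png

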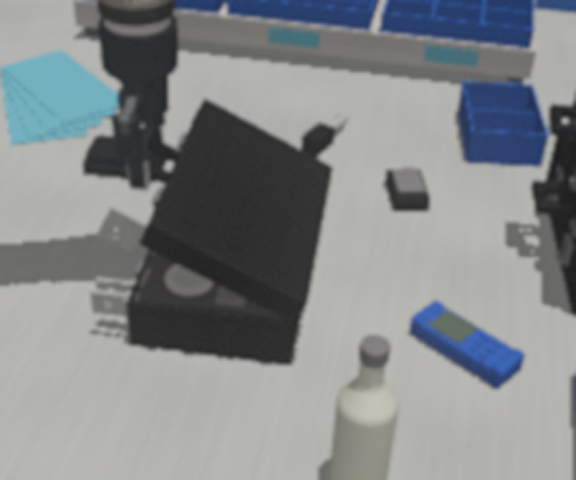

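The lid is coming down with the loop held in the gripper at (145,170), about 0.4 rad still open. I'll continue slowly.

Emit:
apply_moves(
  series=[
    [0.0043,0,0.0091,0,0,0,0.3],
    [0.0081,0,0.0183,0,0,0,0.3],
    [0.0115,0,0.0278,0,0,0,0.3],
    [0.0143,0,0.0374,0,0,0,0.3],
    [0.0167,0,0.0471,0,0,0,0.3],
  ],
)

```text
time_s: 12.7
ee_pos: [0.4273, 0.0268, 0.0826]
ee_rot: [0.103, -3.138, 0.002]
ft_force: [-5.6, 1.1, 2.1]
opening: 0.0534
finger_force: 41.9
```

Emit:
apply_moves(
  series=[
    [0.001,0,0.006,0,0,0,0.3],
    [0.002,0,0.012,0,0,0,0.3],
    [0.003,0,0.018,0,0,0,0.3],
    [0.0035,0,0.024,0,0,0,0.3],
    [0.004,0,0.03,0,0,0,0.3],
  ],
)

```text
time_s: 13.2
ee_pos: [0.4229, 0.0266, 0.0524]
ee_rot: [0.102, -3.137, 0.001]
ft_force: [-6.6, 1.4, 1.6]
opening: 0.0537
finger_force: 42.4
```

```bash
cat > lid.py <<'E'
from h import *
np.set_printoptions(precision=4,suppress=True)
S=snap('top');P=cloud(S);z=P[...,2];a=np.radians(3.6);O=np.array([.5357,.0337])
c=(P[...,:2]-O)@rot2(a);X,Y=c[...,0],c[...,1]
k=(np.abs(X)<.08)&(np.abs(Y)<.12)&(z>.07)&(z<.2)&(np.abs(Y)>.05)
for x in (-.07,-.03,0,.03,.07): print(x,np.median(z[k&(np.abs(X-x)<.006)]))
r=np.polyfit(X[k],z[k],1); print('lid slope',r); st=env.state();print(st['ee_pos'],st['ft_force'],st['qpos'])
E
python3 lid.py
```

```text
-0.07 0.09883025243583698
-0.03 0.09661652532810305
0 0.09695973063065044
0.03 0.09372339739896896
0.07 0.09165422560263731
lid slope [-0.0493  0.0955]
[0.4229 0.0266 0.0518] [-4.3302  1.7891 -1.0275] [ 0.6786  0.4264 -0.9553  2.0476  0.4483  0.8923  1.11  ]
```

Emit:
apply_moves(
  series=[
    [0.0002,0,0.003,0,0,0,0.3],
    [0.0003,0,0.006,0,0,0,0.3],
    [0.0004,0,0.008,0,0,0,0.3],
    [0.0004,0,0.01,0,0,0,0.3],
    [0.0004,0,0.011,0,0,0,0.3],
  ],
)

```text
time_s: 13.75
ee_pos: [0.4225, 0.0265, 0.0427]
ee_rot: [0.102, -3.136, 0.003]
ft_force: [-12.8, 0.4, 21.3]
opening: 0.0534
finger_force: 44.5
```

```bash
python3 lid.py
```

```text
-0.07 0.09074754364584453
-0.03 0.0910001708372124
0 0.0926745590078365
0.03 0.09112415332407142
0.07 0.09101307644987122
lid slope [-0.0003  0.0914]
[0.4225 0.0265 0.0427] [-9.8416  0.0984 13.1982] [ 0.6627  0.4411 -0.9407  2.0565  0.468   0.8749  1.0913]
```

Emit:
apply_moves(
  series=[
    [0,0,0,0,0,0,-0.45],
    [0,0,0,0,0,0,-0.45],
    [0,0,0,0,0,0,-0.45],
    [0,0,0,0,0,0,-0.45],
  ],
)

```text
time_s: 14.2
ee_pos: [0.426, 0.0254, 0.0423]
ee_rot: [-0.101, 3.137, -0.002]
ft_force: [-0.1, 0.8, -0.3]
opening: 0.062
finger_force: 0.0
```

Emit:
apply_moves(
  series=[
    [0,0,-0.03,0,0,0,-0.45],
    [0,0,-0.07,0,0,0,-0.45],
    [0,0,-0.12,0,0,0,-0.45],
    [0,0,-0.17,0,0,8,-1],
    [0,0,-0.2,0,0,16,-1],
  ],
)

```text
time_s: 14.7
ee_pos: [0.4267, 0.0265, 0.2459]
ee_rot: [0.344, 3.115, -0.002]
ft_force: [0.5, 0.0, -0.4]
opening: 0.0851
finger_force: 0.0
```

```bash
python3 lid.py; python3 - <<'E'
from h import *
import pickle
np.set_printoptions(precision=4,suppress=True)
T=snap('top')
# pin axis by image: dark handle
P=cloud(T);b=(380,182,425,210);z=P[b[1]:b[3],b[0]:b[2]]
g=T['img'][b[1]:b[3],b[0]:b[2]].min(-1);v,u=np.where(g<80)
w=np.array([ray(T,x+b[0],y+b[1],.014)[:2] for x,y in zip(u,v)])
print('handle',cv2.minAreaRect((w*1000).astype(np.float32)))
toolmove([.605,-.36,.2],32)
E
```

```text
-0.07 0.09103597555279508
-0.03 0.09088595025745039
0 0.09291085170551339
0.03 0.09114295570914632
0.07 0.09085946465741557
lid slope [0.0002 0.0914]
[0.4293 0.0268 0.2494] [1.9882 0.9345 1.794 ] [ 0.8835  0.134  -1.0769  1.7608  0.1284  1.3048  1.125 ]
handle ((612.1787719726562, -373.4927978515625), (10.93673324584961, 37.04990768432617), 30.325162887573242)
shift [-0.2548 -0.3394  0.0502] turn [ 0.3  0.7 45.6]
```

Emit:
apply_moves(
  series=[
    [-0.029,-0.039,0.006,0,0,0,-1],
    [-0.058,-0.078,0.012,0,0,0,-1],
    [-0.088,-0.117,0.017,0,0,0,-1],
    [-0.117,-0.156,0.023,0,0,0,-1],
    [-0.146,-0.195,0.029,0,0,0,-1],
  ],
)

```text
time_s: 15.3
ee_pos: [0.5263, -0.1978, 0.2119]
ee_rot: [0.334, 3.123, -0.002]
ft_force: [-0.1, -0.7, 0.8]
opening: 0.0853
finger_force: 0.0
```

Emit:
apply_moves(
  series=[
    [-0.029,-0.039,0.006,0,0,8.5,-1],
    [-0.058,-0.078,0.012,0,0,17,-1],
    [-0.088,-0.117,0.017,0,0,25.5,-1],
    [-0.109,-0.144,0.021,0,0,34,-1],
    [-0.109,-0.144,0.021,0,0,42.5,-1],
  ],
)

```text
time_s: 15.8
ee_pos: [0.6008, -0.3664, 0.1877]
ee_rot: [-1.463, -2.779, 0.006]
ft_force: [-0.4, -0.6, -0.9]
opening: 0.0857
finger_force: 0.0
```

```bash
cat > pin.py <<'E'
from h import *
import sys
np.set_printoptions(precision=4,suppress=True)
S=snap('wrist');st=S['st'];print(st['ee_pos'],st['qpos']);save(S,'p%d.png'%int(st['time_s']*100),1.4)
P=cloud(S);z=P[...,2];g=S['img'].max(-1)
roi=(np.hypot(P[...,0]-.605,P[...,1]+.36)<.075)
m=roi&(g<75)&(z<.03)&(z>-.01)
n,l,s,_=cv2.connectedComponentsWithStats(m.astype(np.uint8));k=1+s[1:,4].argmax();p=P[l==k]
r=cv2.minAreaRect((p[:,:2]*1000).astype(np.float32));print('handle',len(p),r,np.percentile(p[:,2],[5,50,95]))
m=roi&(z>.0045)&(z<.025)
n,l,s,_=cv2.connectedComponentsWithStats(m.astype(np.uint8));k=1+s[1:,4].argmax();p=P[l==k]
r2=cv2.minAreaRect((p[:,:2]*1000).astype(np.float32));print('all',len(p),r2,cv2.boxPoints(r2))
d=np.linalg.svd(p[:,:2]-p[:,:2].mean(0),full_matrices=False)[2][0]; d*=np.sign(d[1]); t=(p[:,:2])@d
e=np.percentile(t,[.3,99.7]); nrm=np.array([-d[1],d[0]]);back=d*e[0]+nrm*np.median(p[:,:2]@nrm)
print('dir deg',np.degrees(np.arctan2(d[1],d[0])),'len',e[1]-e[0],'back',back,'shoulder',back+.04*d)
E
python3 pin.py
```

```text
[ 0.6008 -0.3664  0.1877] [ 0.8314  0.7401 -0.6334  1.056   0.4169  1.4632  0.888 ]
handle 7178 ((584.28369140625, -350.251953125), (92.48085021972656, 107.7187728881836), 87.82080078125) [-0.0002  0.001   0.0145]
all 914 ((601.0538940429688, -355.11053466796875), (14.83688735961914, 83.84693145751953), 34.5075569152832) [[ 571.1905 -324.7661]
 [ 618.691  -393.8603]
 [ 630.9173 -385.455 ]
 [ 583.4168 -316.3608]]
dir deg 121.46363674510377 len 0.08264741193598235 back [ 0.6234 -0.3898] shoulder [ 0.6025 -0.3557]
```

```bash
python3 -c "
from h import *
toolmove([.6156,-.377,.11],31.8)"
```

```text
shift [-0.02    0.0041  0.0789] turn [-0.1 -0.   2.7]
```

Emit:
apply_moves(
  series=[
    [-0.01,0.002,0.04,0,0,2.7,-1],
    [-0.02,0.004,0.079,0,0,2.7,-1],
    [-0.02,0.004,0.079,0,0,2.7,-1],
    [-0.02,0.004,0.079,0,0,2.7,-1],
  ],
)

```text
time_s: 16.25
ee_pos: [0.6164, -0.3727, 0.1129]
ee_rot: [-1.506, -2.756, -0.0]
ft_force: [0.2, -0.1, 1.2]
opening: 0.0854
finger_force: 0.0
```

```bash
cat >> pin.py <<'E'
h=p[(t<e[0]+.038)&(p[:,2]>.009)]; dh=np.linalg.svd(h[:,:2]-h[:,:2].mean(0),full_matrices=False)[2][0];print('handle dir',np.degrees(np.arctan2(dh[1],dh[0]))%180,'mid',h.mean(0),cv2.minAreaRect((h[:,:2]*1000).astype(np.float32)))
toolmove(np.r_[back+.015*d,.004],np.degrees(np.arctan2(d[1],d[0]))-90)
E
python3 pin.py
```

```text
[ 0.6164 -0.3727  0.1129] [ 0.8204  0.8182 -0.6089  1.103   0.4425  1.3433  0.8393]
handle 14921 ((594.6373901367188, -362.51275634765625), (104.22235870361328, 129.9667205810547), 83.10942840576172) [-0.0002  0.0009  0.0141]
all 1525 ((601.8864135742188, -354.5211181640625), (14.780109405517578, 83.28890228271484), 30.814002990722656) [[ 574.2071 -322.541 ]
 [ 616.872  -394.0724]
 [ 629.5657 -386.5012]
 [ 586.9008 -314.9698]]
dir deg 121.32608255843844 len 0.08251712223755903 back [ 0.6232 -0.3899] shoulder [ 0.6024 -0.3557]
handle dir 120.94367069639789 mid [ 0.613  -0.3732  0.0148] ((613.4212646484375, -373.8305358886719), (14.707106590270996, 38.251502990722656), 30.51900291442871)
shift [-0.0018 -0.0044  0.1114] turn [0.1 0.2 1.3]
```

Emit:
apply_moves(
  series=[
    [-0.0018,-0.0044,0.04,0,0.2,1,-1],
    [-0.0018,-0.0044,0.075,0,0.2,1,-0.5],
    [-0.0018,-0.0044,0.097,0,0.2,1,-0.2],
    [-0.0018,-0.0044,0.105,0,0.2,1,-0.2],
    [-0.0018,-0.0044,0.105,0,0.2,1,-0.2],
  ],
)

```text
time_s: 16.8
ee_pos: [0.6152, -0.3778, 0.0105]
ee_rot: [1.533, 2.741, 0.003]
ft_force: [0.8, 0.7, -0.7]
opening: 0.0513
finger_force: 0.0
```

```bash
python3 -c "
from h import *
st=env.state();print(st['ee_pos'],st['ft_force'],st['opening'])
toolmove([.6155,-.3775,.005],31.0)"
```

```text
[ 0.61516559 -0.37778743  0.01045949] [ 0.82980632  0.67318225 -0.66510707] 0.0513443132047126
shift [0.0001 0.0004 0.0055] turn [ 0.1 -0.   0.6]
```

Emit:
apply_moves(
  series=[
    [0,0,0.004,0,0,0.5,-0.2],
    [0,0,0.005,0,0,0.5,0],
    [0,0,0.005,0,0,0.5,0.2],
    [0,0,0.005,0,0,0.5,0.4],
    [0,0,0.005,0,0,0.5,0.4],
  ],
  newtons=40,
)

```text
time_s: 17.3
ee_pos: [0.6149, -0.3781, 0.0047]
ee_rot: [1.546, 2.734, 0.002]
ft_force: [0.3, -0.2, -0.3]
opening: 0.0256
finger_force: 0.0
```

Emit:
apply_moves(
  series=[
    [0,0,0,0,0,0,1],
    [0,0,0,0,0,0,1],
    [0,0,0,0,0,0,1],
    [0,0,0,0,0,0,1],
  ],
)

```text
time_s: 17.7
ee_pos: [0.6149, -0.3781, 0.0046]
ee_rot: [1.546, 2.734, 0.002]
ft_force: [1.0, -0.3, 1.8]
opening: 0.0129
finger_force: 41.1
```

Emit:
apply_moves(
  series=[
    [0,0,-0.03,0,0,0,1],
    [0,0,-0.07,0,0,0,1],
    [0,0,-0.11,0,0,0,1],
    [0,0,-0.145,0,0,0,1],
    [0,0,-0.145,0,0,0,1],
  ],
  newtons=60,
)

```text
time_s: 18.2
ee_pos: [0.618, -0.3792, 0.1564]
ee_rot: [1.542, 2.724, 0.004]
ft_force: [0.9, -0.0, -0.1]
opening: 0.012
finger_force: 61.7
```

```bash
cat > held.py <<'E'
from h import *
np.set_printoptions(precision=4,suppress=True)
S=snap('wrist');st=S['st'];print(st['ee_pos'],st['qpos'],st['opening']);save(S,'h%d.png'%int(st['time_s']*100),1.4)
A=R.from_rotvec(st['ee_rot']).as_matrix();P=cloud(S);q=(P-st['ee_pos'])@A
m=(q[...,0]>.012)&(q[...,0]<.1)&(np.abs(q[...,1])<.02)&(q[...,2]>-.02)&(q[...,2]<.02)
n,l,s,_=cv2.connectedComponentsWithStats(m.astype(np.uint8));k=1+s[1:,4].argmax();p=q[l==k]
for x in np.arange(.014,.08,.006):
    w=p[np.abs(p[:,0]-x)<.003]
    if len(w)>5: print(round(x,3),len(w),'y',np.percentile(w[:,1],[2,50,98]),'ztop',np.percentile(w[:,2],[3,20]))
print('tip',np.percentile(p[:,0],99.8))
E
python3 held.py; python3 -c "
from h import *
toolmove([.4395,-.1727,.15],3.6)"
```

```text
[ 0.618  -0.3792  0.1564] [ 0.8192  0.7903 -0.6124  1.0396  0.4256  1.4134  0.8351] 0.011996614647282666
0.014 370 y [-0.0072  0.0002  0.0072] ztop [-0.0115 -0.0108]
0.02 409 y [-0.0068  0.0002  0.0067] ztop [-0.011  -0.0105]
0.026 462 y [-0.0065 -0.0003  0.0064] ztop [-0.0106 -0.0093]
0.032 210 y [-0.0033  0.0002  0.0032] ztop [-0.0073 -0.0065]
0.038 216 y [-0.0033 -0.0003  0.0032] ztop [-0.0073 -0.0065]
0.044 216 y [-0.0033  0.0002  0.0031] ztop [-0.0074 -0.0067]
0.05 229 y [-0.0032 -0.0003  0.0031] ztop [-0.0073 -0.0065]
0.056 250 y [-0.0032  0.0001  0.0035] ztop [-0.0073 -0.0065]
0.062 247 y [-0.0031  0.0001  0.0034] ztop [-0.007  -0.0064]
0.068 111 y [-0.0023  0.0001  0.0022] ztop [-0.0061 -0.0053]
tip 0.06887779693572885
shift [ 0.2677 -0.0456  0.0015] turn [ 0.3  0.2 27.4]
```

Emit:
apply_moves(
  series=[
    [0.045,-0.008,0,0,0,0,1],
    [0.09,-0.015,0,0.3,0.2,0,1],
    [0.135,-0.023,0,0.3,0.2,7,1],
    [0.18,-0.031,0.001,0.3,0.2,14,1],
    [0.22,-0.038,0.001,0.3,0.2,20,1],
  ],
)

```text
time_s: 18.75
ee_pos: [0.4653, -0.207, 0.1463]
ee_rot: [-1.997, -2.412, 0.004]
ft_force: [-0.1, 0.4, 0.0]
opening: 0.0116
finger_force: 61.7
```

```bash
python3 -c "
from h import *
print(env.state()['ee_pos'])
toolmove([.4395,-.1727,.11],3.6)"
```

```text
[ 0.46532016 -0.20704423  0.14631241]
shift [ 0.0383 -0.0186  0.0367] turn [-0.5 -0.3  7.2]
```

Emit:
apply_moves(
  series=[
    [0.03,-0.014,0.028,-0.5,-0.3,7.2,1],
    [0.038,-0.0186,0.0367,-0.5,-0.3,7.2,1],
    [0.038,-0.0186,0.0367,-0.5,-0.3,7.2,1],
    [0.038,-0.0186,0.0367,-0.5,-0.3,7.2,1],
  ],
)

```text
time_s: 19.15
ee_pos: [0.4429, -0.176, 0.1116]
ee_rot: [2.144, 2.291, 0.002]
ft_force: [0.0, -0.4, 0.6]
opening: 0.0118
finger_force: 61.7
```

```bash
python3 held.py | tail -4; cat > eye.py <<'E'
from h import *
np.set_printoptions(precision=4,suppress=True)
S=snap('wrist');st=S['st'];print(st['ee_pos'],st['ee_rot']);save(S,'e%d.png'%int(st['time_s']*100),1.4)
P=cloud(S);z=P[...,2];a=np.radians(3.6);O=np.array([.5357,.0337])
c=(P[...,:2]-O)@rot2(a);X,Y=c[...,0],c[...,1]
A=R.from_rotvec(st['ee_rot']).as_matrix();q=(P-st['ee_pos'])@A
k=(z>.028)&(z<.075)&(X<-.091)&(X>-.14)&(Y<-.08)&(Y>-.13)&(np.abs(q[...,2])>.02)
print('n',k.sum())
for y in np.arange(-.122,-.084,.002):
    w=k&(np.abs(Y-y)<.001)
    if w.sum()>8: print(round(y,3),w.sum(),'X',np.percentile(X[w],[1,99]),'z',np.percentile(z[w],[2,50,98]))
k=(z>.085)&(z<.1)&(np.abs(X)<.12)&(np.abs(Y)<.15);print('lid front',np.percentile(X[k],.5),'lid -y',np.percentile(Y[k],.5),'z',np.median(z[k]))
E
python3 eye.py
```

```text
0.056 243 y [-0.0034 -0.0001  0.0033] ztop [-0.0073 -0.0068]
0.062 248 y [-0.0033 -0.0001  0.0032] ztop [-0.0073 -0.0064]
0.068 103 y [-0.0021 -0.0001  0.002 ] ztop [-0.0062 -0.0055]
tip 0.06854939919929394
[ 0.4439 -0.1765  0.1122] [2.1442 2.2896 0.0034]
n 3192
-0.116 241 X [-0.1253 -0.0912] z [0.041  0.0587 0.062 ]
-0.114 246 X [-0.1253 -0.0915] z [0.0597 0.0609 0.0622]
-0.112 253 X [-0.1251 -0.0913] z [0.0597 0.0609 0.0623]
-0.11 20 X [-0.1169 -0.0914] z [0.0594 0.0605 0.061 ]
-0.108 495 X [-0.1244 -0.0914] z [0.0379 0.0627 0.0739]
-0.106 290 X [-0.1241 -0.0914] z [0.0712 0.0729 0.0743]
-0.104 310 X [-0.1243 -0.0915] z [0.0716 0.0728 0.0743]
-0.102 285 X [-0.1242 -0.0915] z [0.0715 0.0729 0.0743]
-0.1 196 X [-0.1243 -0.0912] z [0.0714 0.0728 0.0742]
-0.096 415 X [-0.1252 -0.0913] z [0.0525 0.0603 0.0621]
-0.094 289 X [-0.1251 -0.0913] z [0.0595 0.0608 0.0621]
-0.092 148 X [-0.1251 -0.0916] z [0.0595 0.061  0.0622]
lid front -0.08559003367668447 lid -y -0.12469589271896879 z 0.09097302134533242
```

```bash
python3 -c "
from h import *
st=env.state();print(st['ee_pos'],st['qvel'].round(3))
toolmove([.4395,-.1727,.043],3.6)"
```

```text
[ 0.44422754 -0.17667155  0.11242708] [ 0.003 -0.001 -0.002 -0.009 -0.003  0.001  0.   ]
shift [ 0.0044 -0.0048  0.0694] turn [0.3 0.1 0.1]
```

Emit:
apply_moves(
  series=[
    [0.0044,-0.0048,0.035,0.3,0.1,0,1],
    [0.0044,-0.0048,0.065,0.3,0.1,0,1],
    [0.0044,-0.0048,0.0694,0.3,0.1,0,1],
    [0.0044,-0.0048,0.0694,0.3,0.1,0,1],
    [0.0044,-0.0048,0.0694,0.3,0.1,0,1],
  ],
)

```text
time_s: 19.75
ee_pos: [0.4399, -0.1721, 0.0439]
ee_rot: [2.146, 2.292, 0.001]
ft_force: [-0.6, -0.1, -0.2]
opening: 0.0119
finger_force: 61.7
```

```bash
python3 held.py; python3 eye.py; python3 -c "
from h import *
toolmove([.4395,-.1727,.043],3.6)"
```

```text
[ 0.4399 -0.1721  0.0439] [ 0.8172  0.4252 -0.5997  1.9449  0.3122  0.862   0.1195] 0.011936448895734857
0.014 373 y [-0.0074 -0.      0.0069] ztop [-0.0116 -0.0109]
0.02 415 y [-0.0069 -0.0005  0.0065] ztop [-0.0112 -0.0106]
0.026 452 y [-0.0066 -0.0005  0.0061] ztop [-0.0106 -0.0093]
0.032 204 y [-0.0035 -0.      0.003 ] ztop [-0.0073 -0.0067]
0.038 219 y [-0.0035 -0.      0.003 ] ztop [-0.0076 -0.0068]
0.044 223 y [-0.0034 -0.0001  0.0029] ztop [-0.0074 -0.0067]
0.05 224 y [-0.0034 -0.0005  0.0029] ztop [-0.0076 -0.0068]
0.056 241 y [-0.0034 -0.0001  0.0033] ztop [-0.0075 -0.0069]
0.062 249 y [-0.0033 -0.0001  0.0032] ztop [-0.0074 -0.0065]
0.068 105 y [-0.0025 -0.0001  0.002 ] ztop [-0.0061 -0.0055]
tip 0.06850076562688968
[ 0.44   -0.1721  0.0441] [2.1453 2.2922 0.0006]
n 3449
-0.108 628 X [-0.1243 -0.0915] z [0.0645 0.0719 0.074 ]
-0.106 755 X [-0.1244 -0.0915] z [0.0715 0.0729 0.0742]
-0.104 781 X [-0.1245 -0.0913] z [0.0714 0.0728 0.0742]
-0.102 788 X [-0.1244 -0.0914] z [0.0715 0.0729 0.0743]
-0.1 497 X [-0.1243 -0.0915] z [0.0713 0.0728 0.0742]
lid front -0.08596424514465535 lid -y -0.12470079801418459 z 0.09083413362207925
shift [-0.0006 -0.0004  0.0011] turn [0.1 0.1 0.2]
```

Emit:
apply_moves(
  series=[
    [0.005,-0.0004,0.001,0,0,0.2,1],
    [0.01,-0.0004,0.001,0,0,0.2,1],
    [0.014,-0.0004,0.001,0,0,0.2,1],
    [0.018,-0.0004,0.001,0,0,0.2,1],
    [0.018,-0.0004,0.001,0,0,0.2,1],
  ],
)

```text
time_s: 20.35
ee_pos: [0.4368, -0.1526, 0.0418]
ee_rot: [-2.148, -2.291, 0.001]
ft_force: [0.8, -0.7, -0.6]
opening: 0.0121
finger_force: 61.7
```

```bash
python3 -c "
from h import *
st=env.state();print(st['ee_pos'],st['ft_force'],st['moment'],st['qvel'].round(3))
toolmove([.4358,-.1144,.043],3.6)"
```

```text
[ 0.43675623 -0.15255032  0.04176406] [ 0.76082618 -0.66125851 -0.63333631] [0.06231785 0.01277047 0.00018307] [ 0.006  0.006  0.009 -0.007  0.004  0.003  0.008]
shift [ 0.0381  0.0015 -0.0012] turn [-0.1 -0.   0.1]
```

Emit:
apply_moves(
  series=[
    [0,0.001,-0.001,0,0,0,1],
    [0.005,0.001,-0.001,0,0,0,1],
    [0.01,0.001,-0.001,0,0,0,1],
    [0.015,0.001,-0.001,0,0,0,1],
    [0.02,0.001,-0.001,0,0,0,1],
  ],
)

```text
time_s: 20.85
ee_pos: [0.4361, -0.1328, 0.0425]
ee_rot: [-2.149, -2.29, 0.002]
ft_force: [0.5, -0.5, 0.1]
opening: 0.0119
finger_force: 61.7
```

```bash
python3 -c "
from h import *
st=env.state();print(st['ee_pos'],st['ft_force'],st['moment'],st['qvel'].round(3))
toolmove([.4358,-.1144,.043],3.6)"; python3 held.py|tail -8
```

```text
[ 0.43606247 -0.1327687   0.0424838 ] [ 0.54727736 -0.47498802  0.09766199] [-0.00214503  0.01073447 -0.01359046] [-0.078 -0.031 -0.021  0.044 -0.007 -0.02  -0.1  ]
shift [ 0.0183  0.0009 -0.0005] turn [-0.1 -0.   0. ]
0.014 378 y [-0.0074 -0.0005  0.0069] ztop [-0.0117 -0.0109]
0.02 412 y [-0.007  -0.      0.0065] ztop [-0.0114 -0.0107]
0.026 451 y [-0.0067 -0.0005  0.006 ] ztop [-0.0106 -0.0094]
0.032 212 y [-0.0035 -0.      0.0031] ztop [-0.0075 -0.0067]
0.038 207 y [-0.0035 -0.0005  0.003 ] ztop [-0.0077 -0.0067]
0.044 660 y [-0.0152  0.0022  0.0193] ztop [-0.0195 -0.0189]
0.05 555 y [-0.0153  0.0022  0.0193] ztop [-0.0195 -0.0189]
tip 0.049358091454991704
```

Emit:
apply_moves(
  series=[
    [0.004,0.0005,0,0,0,0,1],
    [0.008,0.0005,0,0,0,0,1],
    [0.012,0.0005,0,0,0,0,1],
    [0.015,0.0005,0,0,0,0,1],
    [0.017,0.0005,0,0,0,0,1],
  ],
)

```text
time_s: 21.4
ee_pos: [0.4356, -0.116, 0.0425]
ee_rot: [-2.149, -2.29, 0.002]
ft_force: [-0.1, 1.1, -0.4]
opening: 0.0119
finger_force: 61.7
```

```bash
python3 -c "
from h import *
st=env.state();print(st['ee_pos'],st['ft_force'],st['moment'])
toolmove([.4358,-.1144,.043],3.6)"; python3 held.py
```

```text
[ 0.43555687 -0.11604303  0.04252115] [-0.13844023  1.09747587 -0.44977402] [ 0.00976772 -0.01218055  0.00505286]
shift [ 0.0016  0.0003 -0.0005] turn [-0.1 -0.   0. ]
[ 0.4356 -0.116   0.0425] [ 0.7305  0.3947 -0.6208  1.9977  0.3046  0.8425  0.0039] 0.01191591845230743
0.044 922 y [-0.0148  0.0024  0.0193] ztop [-0.0196 -0.0184]
0.05 2163 y [-0.0156  0.0018  0.0192] ztop [-0.0193 -0.0185]
0.056 243 y [-0.0034 -0.0001  0.0033] ztop [-0.0075 -0.0068]
0.062 245 y [-0.0033 -0.0001  0.0032] ztop [-0.0071 -0.0065]
0.068 104 y [-0.0025 -0.0003  0.002 ] ztop [-0.0066 -0.0059]
tip 0.06846218270697897
```

The tip is through, with about 2 mm left to the stop. I'll creep forward until it touches.

Emit:
apply_moves(
  series=[
    [0.001,0,0,0,0,0,1],
    [0.002,0,0,0,0,0,1],
    [0.003,0,0,0,0,0,1],
    [0.0035,0,0,0,0,0,1],
    [0.0035,0,0,0,0,0,1],
  ],
)

```text
time_s: 21.95
ee_pos: [0.4354, -0.1134, 0.0425]
ee_rot: [-2.15, -2.289, 0.002]
ft_force: [-0.3, -1.3, -0.5]
opening: 0.012
finger_force: 61.7
```

Emit:
apply_moves(
  series=[
    [0.001,0,0,0,0,0,1],
    [0.002,0,0,0,0,0,1],
    [0.002,0,0,0,0,0,1],
    [0.002,0,0,0,0,0,1],
  ],
)

```text
time_s: 22.35
ee_pos: [0.4354, -0.1133, 0.0426]
ee_rot: [2.151, 2.288, -0.005]
ft_force: [-0.2, -5.2, -1.0]
opening: 0.0118
finger_force: 61.6
```

```bash
python3 held.py|head -1; python3 -c "
from h import *
st=env.state();a=np.radians(3.6);print(st['ft_force'],(st['ee_pos'][:2]-[.5357,.0337])@rot2(a))"
```

```text
[ 0.4354 -0.1133  0.0426] [ 0.7229  0.392  -0.6203  2.0009  0.3067  0.8409 -0.0074] 0.011828819384034696
[ 0.32516968 -5.91582638 -0.38273251] [-0.10936009 -0.14042516]
```

The handle is seated: 6 N contact and no further travel. Next I'll release the grip and retreat.

Emit:
apply_moves(
  series=[
    [-0.001,0,0,0,0,0,1],
    [-0.001,0,0,0,0,0,0.5],
    [-0.001,0,0,0,0,0,0.2],
    [-0.001,0,0,0,0,0,0.2],
    [-0.001,0,0,0,0,0,0.1],
  ],
)

```text
time_s: 22.9
ee_pos: [0.4352, -0.1114, 0.0425]
ee_rot: [-2.148, -2.29, 0.002]
ft_force: [0.0, -0.3, 1.6]
opening: 0.0383
finger_force: 0.0
```

Emit:
apply_moves(
  series=[
    [-0.001,0,-0.01,0,0,0,0.1],
    [-0.001,0,-0.04,0,0,0,0.1],
    [-0.001,0,-0.08,0,0,0,0.1],
    [-0.02,0,-0.12,0,0,0,0.1],
    [-0.04,0,-0.13,0,0,0,0.1],
  ],
)

```text
time_s: 23.4
ee_pos: [0.4415, -0.1512, 0.1779]
ee_rot: [2.141, 2.289, 0.005]
ft_force: [0.5, 0.3, 0.2]
opening: 0.0386
finger_force: 0.0
```

```bash
python3 lid.py; python3 - <<'E'
from h import *
np.set_printoptions(precision=4,suppress=True)
S=snap('wrist');print(S['st']['opening']);save(S,'f1.png',1.4)
P=cloud(S);z=P[...,2];a=np.radians(3.6);O=np.array([.5357,.0337])
c=(P[...,:2]-O)@rot2(a);X,Y=c[...,0],c[...,1]
k=(z>.03)&(z<.058)&(X<-.095)&(X>-.125)&(Y<-.1175)&(Y>-.17)
for y in (-.12,-.13,-.14,-.15):
    w=k&(np.abs(Y-y)<.003);print(y,w.sum(),X[w].mean() if w.any() else 0,np.percentile(z[w],90) if w.any() else 0)
print('handle y ext',np.percentile(Y[k],[.5,99.5]))
k=(z>.03)&(z<.058)&(X<-.1)&(X>-.118)&(Y>-.09)&(Y<-.06);print('tip',np.percentile(Y[k],[1,99]),X[k].mean(),np.percentile(z[k],90))
E
```

```text
-0.07 0.09102202522268965
-0.03 0.09117148195211455
0 0.09300884012974364
0.03 0.09100683835374823
0.07 0.09091560739415278
lid slope [-0.0007  0.0914]
[ 0.4412 -0.1568  0.1775] [ 0.9328 -4.0426 -0.4472] [ 0.8656  0.2365 -0.6627  1.799   0.1635  1.1515  0.2104]
0.038067361262659076
-0.12 122 -0.10965141063297092 0.05265803977315731
-0.13 148 -0.10955573512780377 0.05182364949417493
-0.14 142 -0.10971214817924768 0.05042976740669535
-0.15 123 -0.10974956846796945 0.04917282697185861
handle y ext [-0.1564 -0.118 ]
tip [-0.09   -0.0737] -0.1092173925659686 0.05325159741030953
```

View pics/f1.png

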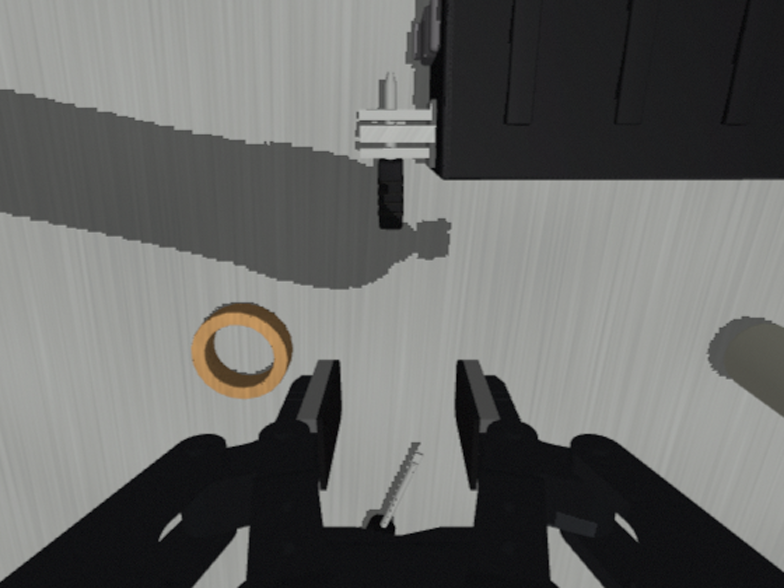

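The pin is through the eye at (390,130) with its handle against the plate, drooping about 0.1 rad. The lid is shut and the gripper is clear. Handing the job in.

```bash
python3 -c "
from plant import env
print(env.finish_job())"
```

```text
the job is handed in; nothing more can be done
None
```

The meter is screen up in its cutout, the lid was lowered shut under control, and the slim pin is home in the eye with its handle against the plate (drooping about 0.1 rad, limit 0.2); the job was handed in at about 23 s, with no verdict returned.

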